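Return the pale paddles to their piles

TASK

Put each of the four loose pale wooden paddles flat on top of the pile of its own shape, squared up with the pile: head over head and handle over handle. Leave the two dark brown paddles where they lie.

Things in the scene. Friction and masses are not known exactly. Their poses are not given: they have to be found in the camera images.
- pale_round_mid (a point): Loose pale wooden mini paddle, round disc head, 58 mm across, with a straight 18 mm wide handle; 16 mm thick, lying flat. The point is the centre of the head (half-way up), the place to grip across y; x points along the handle, whose rounded end is 85 mm from the point; z up. 35 to 70 g. Lies singly on the bench in the nearer row, handle away from the robot.
- pale_square_mid (a point): Loose pale wooden mini paddle, square head, 58 x 58 mm, with a straight 18 mm wide handle; 16 mm thick, lying flat. The point is the centre of the head (half-way up), the place to grip across y; x points along the handle, whose rounded end is 85 mm from the point; z up. 35 to 70 g. Lies singly on the bench in the nearer row, handle away from the robot.
- pale_slim_mid (a point): Loose pale wooden mini paddle, slim oblong head, 90 mm long (x) and 36 mm wide (y), with a short 18 mm wide handle; 16 mm thick, lying flat. The point is the centre of the head (half-way up), the place to grip across y; x points along the handle, whose rounded end is 85 mm from the point; z up. 35 to 70 g. Lies singly on the bench in the nearer row, handle away from the robot.
- pale_gourd_mid (a point): Loose pale wooden mini paddle, gourd-shaped: a round 58 mm head running into a second lobe 42 mm across (centres 40 mm apart), then a short 18 mm wide handle; 16 mm thick, lying flat. The point is the centre of the head (half-way up), the place to grip across y; x points along the handle, whose rounded end is 85 mm from the point; z up. 35 to 70 g. Lies singly on the bench in the nearer row, handle away from the robot.
- top_round (a point): Pile of three pale paddles, fixed, in the farther row: round 58 mm heads, 48 mm high, same outline as the loose pale paddle of that shape. The point is on the pile's top face, 25 mm from the centre of the heads towards the handle (so the heads' centre is at x = -25 mm); x points along the handles (their ends at x = +60 mm), z up.
- top_square (a point): Pile of three pale paddles, fixed, in the farther row: square 58 mm heads, 48 mm high, same outline as the loose pale paddle of that shape. The point is on the pile's top face, 25 mm from the centre of the heads towards the handle (so the heads' centre is at x = -25 mm); x points along the handles (their ends at x = +60 mm), z up.
- top_slim (a point): Pile of three pale paddles, fixed, in the farther row: slim oblong 90 x 36 mm heads, 48 mm high, same outline as the loose pale paddle of that shape. The point is on the pile's top face, 25 mm from the centre of the heads towards the handle (so the heads' centre is at x = -25 mm); x points along the handles (their ends at x = +60 mm), z up.
- top_gourd (a point): Pile of three pale paddles, fixed, in the farther row: gourd-shaped, 58 mm heads with a 42 mm second lobe, 48 mm high, same outline as the loose pale paddle of that shape. The point is on the pile's top face, 25 mm from the centre of the heads towards the handle (so the heads' centre is at x = -25 mm); x points along the handles (their ends at x = +60 mm), z up.
- dark_round_mid (a point): Loose dark brown wooden mini paddle, round disc head, 58 mm across, with a straight 18 mm wide handle; 16 mm thick, lying flat. The point is the centre of the head (half-way up), the place to grip across y; x points along the handle, whose rounded end is 85 mm from the point; z up. 35 to 70 g. In the nearer row among the pale ones. Not part of the job: stays where it is.
- dark_square_mid (a point): Loose dark brown wooden mini paddle, square head, 58 x 58 mm, with a straight 18 mm wide handle; 16 mm thick, lying flat. The point is the centre of the head (half-way up), the place to grip across y; x points along the handle, whose rounded end is 85 mm from the point; z up. 35 to 70 g. In the nearer row among the pale ones. Not part of the job: stays where it is.
There are look-alikes about, which are no part of the job. What is shaped like the part that bears pale_square_mid but pink or turquoise is not meant. Leave any purple or red look-alike of the part that bears top_round alone.

How it is judged (in metres and radians):
At the end, for the whole second after the job is handed in: Each pale paddle lies flat (within 0.08 rad) and at rest on top of the pile of its own shape, head centre within 12 mm of the pile's head centre along and across the handle, handle the same way and in line within 0.2 rad (x of pale_round_mid in the frame of top_round between -0.037 and -0.013 m and y of pale_round_mid in the frame of top_round between -0.012 and 0.012 m and z of pale_round_mid in the frame of top_round between 0.004 and 0.012 m and x of top_round in the frame of pale_round_mid above 0.01 m and angle between the x axis of pale_round_mid and the x axis of top_round, either way round below 0.2 rad and angle between each of pale_round_mid, pale_square_mid, pale_slim_mid, pale_gourd_mid's own z axis and vertical below 0.08 rad and linear speed of each of pale_round, pale_square, pale_slim, pale_gourd below 0.02 m/s and x of pale_square_mid in the frame of top_square between -0.037 and -0.013 m and y of pale_square_mid in the frame of top_square between -0.012 and 0.012 m and z of pale_square_mid in the frame of top_square between 0.004 and 0.012 m and x of top_square in the frame of pale_square_mid above 0.01 m and angle between the x axis of pale_square_mid and the x axis of top_square, either way round below 0.2 rad and x of pale_slim_mid in the frame of top_slim between -0.037 and -0.013 m and y of pale_slim_mid in the frame of top_slim between -0.012 and 0.012 m and z of pale_slim_mid in the frame of top_slim between 0.004 and 0.012 m and x of top_slim in the frame of pale_slim_mid above 0.01 m and angle between the x axis of pale_slim_mid and the x axis of top_slim, either way round below 0.2 rad and x of pale_gourd_mid in the frame of top_gourd between -0.037 and -0.013 m and y of pale_gourd_mid in the frame of top_gourd between -0.012 and 0.012 m and z of pale_gourd_mid in the frame of top_gourd between 0.004 and 0.012 m and x of top_gourd in the frame of pale_gourd_mid above 0.01 m and angle between the x axis of pale_gourd_mid and the x axis of top_gourd, either way round below 0.2 rad); the robot touches nothing.
It fails at once if the dark round paddle is moved more than 20 mm (distance of dark_round_mid from where it was at the start of the episode above 0.02 m).
It fails at once if the dark square paddle is moved more than 20 mm (distance of dark_square_mid from where it was at the start of the episode above 0.02 m).
It also fails if it takes over 102 s, if anything falls off the work surface, if the arm or the gripper's body presses on something with over 40 N, if the wrist force passes 120 N, or if a joint passes its speed limit or range.

ROBOT

A 6-joint arm with a two-finger parallel gripper is mounted at the origin on the work surface. World frame = base frame: x ahead of the robot, y to its left, z up, the work surface at z = 0. Lengths are in mm, angles in degrees, forces in N, time in s.
With the tool pointing down it reaches from about 300 to 850 mm from the base axis. Payload 4.2 kg.
Tool frame: the origin (TCP) lies midway between the tips of the shut fingers; the grasp point (between the pads) lies 19 mm behind it; z points along the fingers, x is the direction in which the jaws open and shut, and the axes are right-handed (so a half turn about z gives the same grasp; the last joint's range is limited). The gripper opens to 91 mm and grips with 3 to 60 N. Pads are 32 mm wide; open, the fingers measure 118 mm over their backs; the gripper's body (76 mm by 178 mm) begins 60 mm behind the grasp point.
Start: joints at [-76.375, 18.312, 89.639, -0, 72.044, -1.146], TCP at [146.601, -556.014, 213.976] pointing down, gripper open.
Joint ranges: [-177.97, 177.97], [-48.28, 115.42], [12.27, 149.76], [-77.06, 257.06], [2.81, 150.46], [-146.56, 146.56]. Speed limits (degrees/s): [147.25, 147.25, 180, 180, 180, 180].

INTERFACE

Orientations are given as [roll, pitch, yaw] about the fixed x, y, z axes, in that order (R = Rz(yaw) Ry(pitch) Rx(roll)).
In Python, from workcell import env gives the robot as it stands. The module is installed in compiled form; this text tells all that it offers.
- The arm moves only by the tool drive_tool, never from a script. Its argument "series" is a list of rows, each a list of 3 entries, a list of its own where there are three numbers: the closure, from 0 (fully open) to 1 (shut), then the shift along the tool's x, y, z in mm, then the turn, a rotation vector about the tool's x, y, z in rad. In form: [[gripper, [dx, dy, dz], [rx, ry, rz]], ...]. A call has exactly 5 rows; each row is the pose to reach, as a shift and turn from the pose commanded when the call began, along the tool's axes at that moment; what a row does not reach only later rows make up. A row lasts 1/10 s, in which the tool goes at most 50 mm and 8.59 degrees, less where a joint would pass 70% of its speed; a pose out of reach is approached as far as the arm can. A call with a gripper value outside its range is refused whole. The fingers move at their own pace and stop on an object; "squeeze" is the grip in N (left out, the last holds). Time passes only in rows, so rows that repeat a pose let the fingers close, or fill a call up. It gives the time, the measured TCP pose, the force and the opening at its end, in the units of the state.
- env.state(): the state, without advancing time (a new reading comes with each control period).
- env.grab_frame(name): name is "scene" or "top"; returns a dict with "image" (400x640x3 uint8, red, green, blue), "K" (3x3 intrinsics, pixels), "origin" and "orientation" of the camera in the world. Camera axes: x right, y down, z forward; pixel columns grow to the right and rows downward; lengths in mm; the calibration is good to about 2 mm. A picture is of the moment at which its call begins. There is no depth.
- env.job_done(): hands the job in, once; it reports no verdict.
The state is a dict: "time_s": time; "qpos": joint angles; "qvel": joint speeds; "effort": joint torques, N m; "ee_pos": TCP position; "ee_rot": TCP orientation; "force": force on the tool from outside, world axes, zero at the start; "torque": the same for the moment, N m; "gripper_width": finger opening in mm.
Only numpy, scipy, OpenCV 4.12 (cv2) and the standard library are available. Lean on these libraries where they do the work, as an engineer would, in place of code of your own. Each camera call takes 0.05 s, during which the arm holds its last target.

## Working session

There is one attempt and no reset: what is moved stays moved. The work goes in short steps, Python scripts to look and compute and a tool call to move; the robot and the scene stay as the last step left them, time stands still between calls to the robot, and variables do not carry over. Pictures are saved under pics/ and viewed, and the job is handed in when it is done.

Besides the shell and the picture viewer there is one more tool, called after "Request:" as a command line: name --argument value ..., lists and objects as JSON in quotes. drive_tool: Moves the arm, as the interface text tells. Its arguments: {"type":"object","properties":{"series":{"type":"array","items":{"type":"array"}},"squeeze":{"type":"number"}},"required":["series"]}

```bash
mkdir -p pics; python3 - <<'E'
from workcell import env
import cv2,numpy as np
for n in("scene","top"):
    f=env.grab_frame(n); cv2.imwrite(f"pics/{n}0.png",f["image"][...,::-1]); print(n,f["K"],f["origin"],f["orientation"])
print(env.state())
E
```

```text
scene [[400.6132439    0.         317.79144932]
 [  0.         400.6132439  201.60255235]
 [  0.           0.           1.        ]] [1179.27190979   79.7253159   751.91955041] [-136.03978802   -1.1394749   102.14391822]
top [[454.30901953   0.         323.33891829]
 [  0.         454.30901953 197.9310188 ]
 [  0.           0.           1.        ]] [ 320.80384692  -46.8573354  1392.03648532] [-171.41190346   -0.48032251  -88.33107028]
{'time_s': 0.1, 'qpos': array([-7.63747775e+01,  1.83462973e+01,  8.96982154e+01,  1.17238875e-03,
        7.20464598e+01, -1.14432493e+00]), 'qvel': array([-0.03316056, -0.08804804, -0.1477184 ,  0.04839246,  0.03695517,
        0.0534467 ]), 'effort': array([-2.67439955e-04, -4.13333845e+01, -2.32509398e+01,  7.28848251e-02,
        4.22255835e-02, -5.53639848e-05]), 'ee_pos': array([ 146.50027514, -555.54978067,  213.22936357]), 'ee_rot': array([-1.79997069e+02,  9.09321049e-02, -7.52308125e+01]), 'force': array([0.57813125, 0.17217319, 0.51570658]), 'torque': array([0.02137585, 0.0215895 , 0.00932739]), 'gripper_width': 91.15695592891393}
```

View pics/scene0.png

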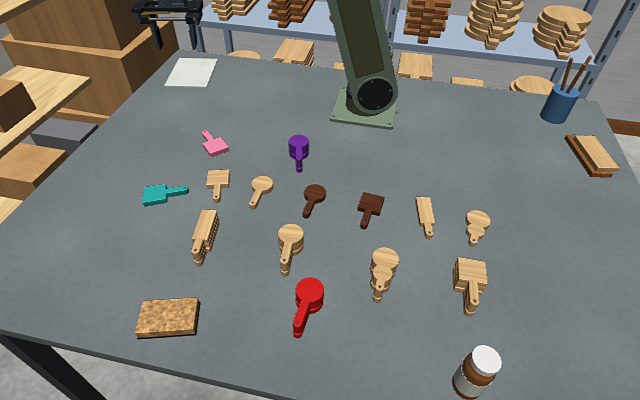

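View pics/top0.png

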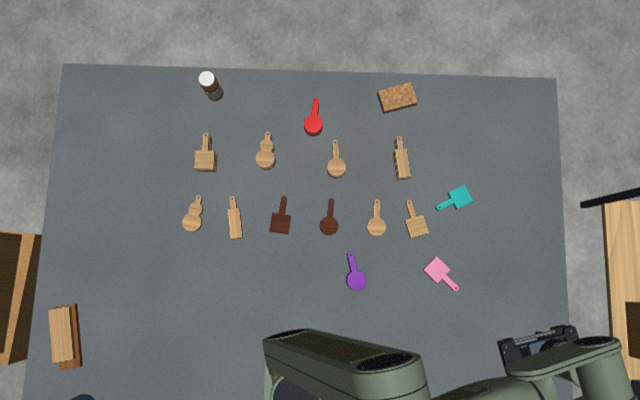

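The top view shows these things:
- **Piles (far row):** square (205,158), gourd (265,155), round (336,165), slim (402,160).
- **Loose pale paddles (near row):** gourd (192,217), slim (235,218), round (376,221), square (417,220).
- **Not part of the job:** dark square (281,220), dark round (329,218), turquoise square (460,196), pink square (437,267), red round pile (313,122), purple round pile (356,275), cork block (398,97), jar (210,85).

I choose by pale wood colour, row and shape.

```bash
cat > h.py <<'E'
from workcell import env
import cv2,numpy as np
from scipy.spatial.transform import Rotation as R
def rays(f,uv):
    M=R.from_euler('xyz',f["orientation"],degrees=True).as_matrix()
    d=np.c_[np.atleast_2d(uv),np.ones(len(np.atleast_2d(uv)))]@np.linalg.inv(f["K"]).T@M.T
    return np.array(f["origin"]),d
def onto(f,uv,z):
    o,d=rays(f,uv); return (o+d*((z-o[2])/d[:,2:]))[:,:2]
def proj(f,p):
    M=R.from_euler('xyz',f["orientation"],degrees=True).as_matrix()
    c=(np.atleast_2d(p)-f["origin"])@M; c=c@f["K"].T; return c[:,:2]/c[:,2:]
# rectified picture of plane z: 0.5 mm per px, world window centred on c
def rect(f,c,z,half=90,s=2):
    w=np.float32([[c[0]+a,c[1]+b] for a,b in((half,half),(half,-half),(-half,-half),(-half,half))])
    src=np.float32(proj(f,np.c_[w,np.full(4,z)])); n=2*half*s
    H=cv2.getPerspectiveTransform(src,np.float32([[0,0],[n,0],[n,n],[0,n]]))
    return cv2.warpPerspective(f["image"],H,(n,n),flags=cv2.INTER_LINEAR)
# px col u -> y=c1+half-u/s ; row v -> x=c0+half-v/s
def pale(im):
    h=cv2.cvtColor(im,cv2.COLOR_RGB2HSV).astype(int)
    return ((h[...,0]>8)&(h[...,0]<28)&(h[...,1]>60)&(h[...,2]>90)).astype(np.uint8)
def dark(im):
    i=im.astype(int); return ((i[...,0]-i[...,2]>12)&(i[...,0]<110)).astype(np.uint8)
def measure(f,c,ztop,thick,front,maskf=pale,half=90,s=2):
    A=maskf(rect(f,c,ztop,half,s)); 
    # remove side wall: also project down the same thickness (top outline = sweep ∩ base-plane picture shifted)
    n,l,st,cen=cv2.connectedComponentsWithStats(A); k=l[half*s,half*s]
    if k==0: k=1+np.argmax(st[1:,4])
    A=(l==k).astype(np.uint8)
    o=f["origin"]; sh=(np.array(o[:2])-c)*thick/(o[2]-ztop+thick)*1.0 # base outline offset in top plane (towards camera)
    # the sweep is top + t*sh ; shift by -sh and intersect
    T=np.float32([[1,0,sh[1]*s],[0,1,sh[0]*s]])
    B=A&cv2.warpAffine(A,T,A.shape[::-1]) if thick else A
    v,u=np.nonzero(B); P=np.c_[c[0]+half-(v+.5)/s,c[1]+half-(u+.5)/s]
    m,ev,_=cv2.PCACompute2(P.astype(np.float64),None); ax=ev[0]; 
    t=(P-m)@ax
    if (t**3).mean()<0: ax=-ax;t=-t
    n_=np.array([-ax[1],ax[0]]); q=(P-m)@n_
    tip=t.max(); bk=t.min(); sel=t<bk+2*front
    mid=lambda sl:(q[sl].max()+q[sl].min())/2
    c1=tip-85; c2=bk+front
    # refine the axis: midline of head vs handle
    hq=np.median(q[t<bk+2*front]); kq=np.median(q[t>tip-18])
    cc=m[0]+ax*(c1+c2)/2+n_*hq
    yaw=np.degrees(np.arctan2(ax[1],ax[0])); yaw2=np.degrees(np.arctan2(*(ax*70+n_*(kq-hq))[::-1]))
    return dict(c=cc,yaw=yaw,yaw2=yaw2,len=tip-bk,wid=np.ptp(q),sh=sh,area=len(P)/s/s,mask=B)
S={'gourd':(192,217,265,155,29),'slim':(235,218,402,160,45),'round':(376,221,336,165,29),'square':(417,220,205,158,29)}
E
python3 - <<'E'
from h import *
f=env.grab_frame("top"); np.set_printoptions(precision=1,suppress=True)
tiles=[]
for n,(a,b,c,d,fr) in S.items():
    for uv,zt in(((a,b),16),((c,d),48)):
        c0=onto(f,[uv],zt)[0]; r=measure(f,c0,zt,zt,fr)
        print(n,zt,r['c'],'yaw %.1f %.1f len %.0f wid %.0f area %.0f'%(r['yaw'],r['yaw2'],r['len'],r['wid'],r['area']),r['sh'])
        im=rect(f,c0,zt).copy(); cs,_=cv2.findContours(r['mask'],0,1); cv2.drawContours(im,cs,-1,(0,255,0),1)
        p=(r['c']-c0); cv2.circle(im,(int(180-p[1]*2),int(180-p[0]*2)),4,(255,0,0),-1)
        tiles.append(cv2.resize(im,(190,190)))
for n,uv in(('darksq',(281,220)),('darkrd',(329,218))):
    r=measure(f,onto(f,[uv],16)[0],16,16,29,dark); print(n,r['c'],r['yaw'],r['len'],r['wid'])
cv2.imwrite('pics/t1.png',np.vstack([np.hstack(tiles[::2]),np.hstack(tiles[1::2])])[...,::-1])
E
```

```text
gourd 16 [444.3 347.2] yaw -11.9 -12.0 len 113 wid 55 area 3836 [-1.6 -4.5]
gourd 48 [643.4 131.1] yaw -6.0 -4.3 len 108 wid 53 area 3566 [-11.4  -6. ]
slim 16 [443.5 215.8] yaw 8.9 8.9 len 129 wid 35 area 3692 [-1.6 -3. ]
slim 48 [ 642.4 -290.9] yaw 8.8 8.5 len 125 wid 33 area 3010 [-11.3   8.3]
round 16 [ 447.  -215.4] yaw -0.2 -0.8 len 112 wid 57 area 3472 [-1.6  1.9]
round 48 [623.5 -88.7] yaw 5.1 4.6 len 108 wid 56 area 3160 [-10.5   1.4]
square 16 [ 451.2 -339. ] yaw 18.4 18.2 len 114 wid 56 area 4064 [-1.7  3.4]
square 48 [633.  316.3] yaw -1.9 -0.0 len 109 wid 56 area 3285 [-10.8 -12.3]
darksq [448.6  78.6] -6.3901473385053915 112.58407962554455 57.44468767380566
darkrd [446.5 -70.8] -4.4511519876610866 112.51589309360168 56.98926588846571
```

View pics/t1.png

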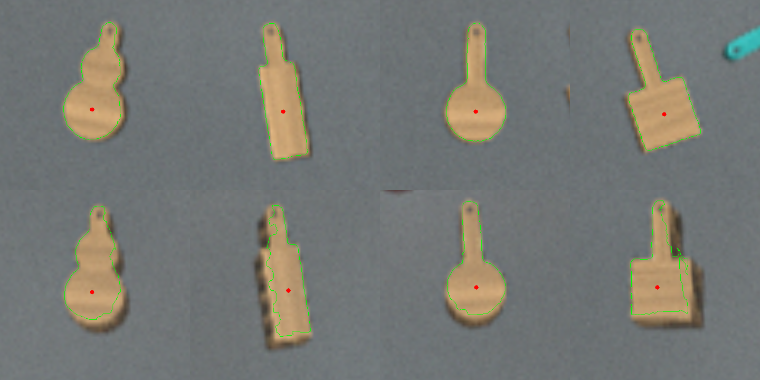

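The shapes match: top row is the loose gourd, slim, round and square, and below them their piles. On the piles my side-wall correction trims too much, because the walls are already dark enough to fall outside the mask. I'll measure those again with a brightness mask of the top face only.

```bash
python3 - <<'E'
from h import *
f=env.grab_frame("top"); np.set_printoptions(precision=1,suppress=True)
tiles=[]
def bright(im):
    h=cv2.cvtColor(im,cv2.COLOR_RGB2HSV).astype(int)
    return cv2.morphologyEx(((h[...,0]>8)&(h[...,0]<28)&(h[...,1]>60)&(h[...,2]>150)).astype(np.uint8),cv2.MORPH_OPEN,np.ones((11,11)))
for n,(a,b,c,d,fr) in S.items():
    for uv,zt in(((a,b),16),((c,d),48)):
        c0=onto(f,[uv],zt)[0]; r=measure(f,c0,zt,0,fr,bright)
        print(n,zt,r['c'],'yaw %.1f %.1f len %.0f wid %.0f area %.0f'%(r['yaw'],r['yaw2'],r['len'],r['wid'],r['area']))
        im=rect(f,c0,zt).copy(); cs,_=cv2.findContours(r['mask'],0,1); cv2.drawContours(im,cs,-1,(0,255,0),1)
        p=(r['c']-c0); cv2.circle(im,(int(180-p[1]*2),int(180-p[0]*2)),4,(255,0,0),-1)
        tiles.append(cv2.resize(im,(190,190)))
cv2.imwrite('pics/t2.png',np.vstack([np.hstack(tiles[::2]),np.hstack(tiles[1::2])])[...,::-1])
E
```

```text
gourd 16 [442.4 346.6] yaw -12.2 -12.8 len 110 wid 57 area 3950
gourd 48 [638.1 129.6] yaw -3.5 -3.0 len 106 wid 56 area 3859
slim 16 [443.1 215.3] yaw 8.7 7.7 len 130 wid 37 area 3700
slim 48 [ 637.  -289.1] yaw 8.2 7.1 len 126 wid 37 area 3584
round 16 [ 443.3 -215.2] yaw -0.3 -0.5 len 105 wid 58 area 3380
round 48 [616.4 -88.7] yaw 4.5 4.5 len 102 wid 57 area 3256
square 16 [ 448.1 -339.5] yaw 18.6 18.2 len 108 wid 58 area 4032
square 48 [627.3 312.5] yaw 1.4 1.2 len 107 wid 58 area 3976
```

View pics/t2.png

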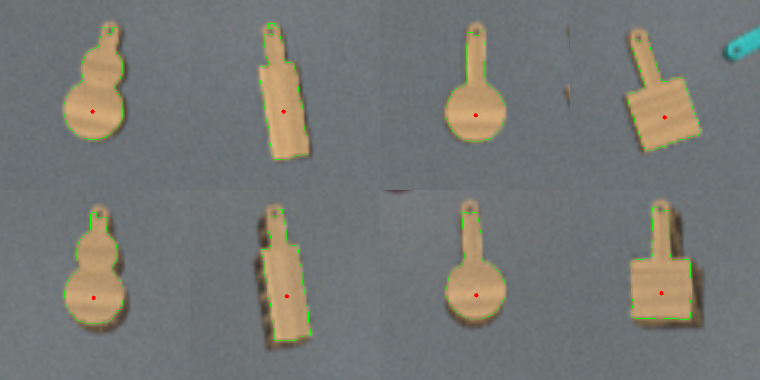

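The head centres, taken from the clean head edge and the given head size, are below (x, y in mm, yaw in degrees). I'll check them in the scene view before reaching.

| Shape | Loose paddle | Pile |
|---|---|---|
| Square | (451, -339), 18.4 | (631, 312.5), 1.3 |
| Round | (446.5, -215.3), -0.3 | (622, -88.5), 4.5 |
| Slim | (443.5, 215.5), 8.7 | (639, -289), 8.2 |
| Gourd | (444, 347), -12 | (642, 129.5), -3.5 |

```bash
cat > n.py <<'E'
# usage: n.py x y z yaw grip  -> rows from the tracked commanded pose
import sys,json,os
from h import *
fn='cmd.json'
cmd=json.load(open(fn)) if os.path.exists(fn) else [146.6,-556.0,214.0,-75.23]
x,y,z,yaw,g=map(float,sys.argv[1:6]); step=float(sys.argv[6]) if len(sys.argv)>6 else 42
d=np.array([x-cmd[0],y-cmd[1],z-cmd[2]]); dy=yaw-cmd[3]
N=int(np.ceil(max(np.linalg.norm(d)/step,abs(dy)/7.5,1))); st=np.array(cmd)
full=np.array([x,y,z,yaw]); k=0; cur=st.copy()
while k<N:
    a=np.radians(cur[3]); Rm=np.array([[np.cos(a),np.sin(a),0],[np.sin(a),-np.cos(a),0],[0,0,-1]]); rows=[]
    for i in range(5):
        k+=1; w=st+(full-st)*min(k,N)/N
        s=np.round(Rm.T@(w[:3]-cur[:3])).astype(int).tolist(); rz=round(float(-np.radians(w[3]-cur[3])),2)
        rows.append([g,s,[0,0,rz]])
    print(json.dumps(rows)); cur=np.r_[cur[:3]+Rm@np.array(rows[-1][1]),cur[3]-np.degrees(rows[-1][2][2])]
json.dump(cur.tolist(),open(fn,'w')); print('cmd end',np.round(cur,1))
E
python3 - <<'E'
from h import *
f=env.grab_frame("scene"); im=f["image"].copy()
L=[(451,-339,18.4,16),(446.5,-215.3,-.3,16),(443.5,215.5,8.7,16),(444,347,-12,16),(631,312.5,1.3,48),(622,-88.5,4.5,48),(639,-289,8.2,48),(642,129.5,-3.5,48)]
im=cv2.resize(im,None,fx=2,fy=2)
for x,y,a,z in L:
    a=np.radians(a); p=proj(f,[[x,y,z],[x+85*np.cos(a),y+85*np.sin(a),z]])*2
    p=p.astype(int); cv2.line(im,tuple(map(int,p[0])),tuple(map(int,p[1])),(0,0,255),1); cv2.circle(im,tuple(map(int,p[0])),3,(255,0,0),-1)
cv2.imwrite('pics/s1.png',im[280:660,280:1060][...,::-1])
E
python3 n.py 451 -339 110 -71.6 0.2
```

```text
[[0.2, [-13, -35, 10], [0, 0, -0.01]], [0.2, [-26, -70, 21], [0, 0, -0.01]], [0.2, [-40, -105, 31], [0, 0, -0.02]], [0.2, [-53, -140, 42], [0, 0, -0.03]], [0.2, [-66, -175, 52], [0, 0, -0.03]]]
[[0.2, [-12, -35, 10], [0, 0, -0.01]], [0.2, [-24, -71, 21], [0, 0, -0.01]], [0.2, [-37, -106, 31], [0, 0, -0.02]], [0.2, [-49, -141, 42], [0, 0, -0.03]], [0.2, [-61, -177, 52], [0, 0, -0.03]]]
cmd end [ 451.4 -338.8  110.   -71.8]
```

View pics/s1.png

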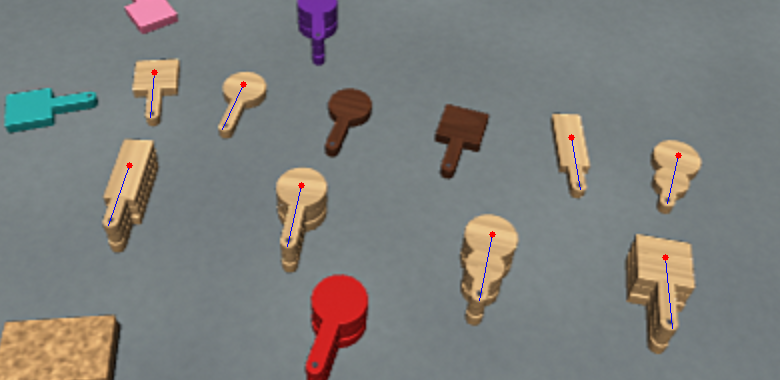

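In the scene crop, all eight centres sit in the pale heads of the right shapes and the axes run along the handles. The pale square is at (155,72), with turquoise (50,108) and pink (150,12) kept apart from it. Moving now.

Request:
drive_tool --series '[[0.2,[-13,-35,10],[0,0,-0.01]],[0.2,[-26,-70,21],[0,0,-0.01]],[0.2,[-40,-105,31],[0,0,-0.02]],[0.2,[-53,-140,42],[0,0,-0.03]],[0.2,[-66,-175,52],[0,0,-0.03]]]' --squeeze 25

```text
time_s: 0.75
ee_pos: [300.0, -446.5, 161.5]
ee_rot: [180.0, -0.0, -73.5]
force: [0.5, -0.2, -0.1]
gripper_width: 73.1
```

Request:
drive_tool --series '[[0.2,[-12,-35,10],[0,0,-0.01]],[0.2,[-24,-71,21],[0,0,-0.01]],[0.2,[-37,-106,31],[0,0,-0.02]],[0.2,[-49,-141,42],[0,0,-0.03]],[0.2,[-61,-177,52],[0,0,-0.03]]]'

```text
time_s: 1.25
ee_pos: [452.4, -337.8, 109.4]
ee_rot: [180.0, 0.0, -71.8]
force: [0.4, 0.0, 0.1]
gripper_width: 73.0
```

```bash
python3 n.py 451 -339 4 -71.8 0.2 30
```

```text
[[0.2, [0, 0, 26], [0, 0, 0.0]], [0.2, [0, 0, 53], [0, 0, 0.0]], [0.2, [0, 0, 80], [0, 0, 0.0]], [0.2, [0, 0, 106], [0, 0, 0.0]], [0.2, [0, 0, 106], [0, 0, 0.0]]]
cmd end [ 451.4 -338.8    4.   -71.8]
```

Request:
drive_tool --series '[[0.2,[0,0,30],[0,0,0]],[0.2,[0,0,60],[0,0,0]],[0.2,[0,0,85],[0,0,0]],[0.2,[0,0,100],[0,0,0]],[0.2,[0,0,106],[0,0,0]]]'

```text
time_s: 1.75
ee_pos: [450.5, -338.1, 2.2]
ee_rot: [179.9, 0.2, -71.8]
force: [-0.8, -0.5, 0.2]
gripper_width: 73.3
```

Request:
drive_tool --series '[[0.2,[0,0,0],[0,0,0]],[0.8,[0,0,0],[0,0,0]],[0.8,[0,0,0],[0,0,0]],[0.8,[0,0,0],[0,0,0]],[0.8,[0,0,0],[0,0,0]]]'

```text
time_s: 2.25
ee_pos: [452.0, -339.5, 5.0]
ee_rot: [-179.9, -0.1, -71.8]
force: [-0.3, 1.0, 4.3]
gripper_width: 57.9
```

```bash
cat > look.py <<'E'
import sys
from h import *
n,x,y,z,tag=sys.argv[1:6]
f=env.grab_frame(n); p=proj(f,[[float(x),float(y),float(z)]])[0].astype(int); r=60
c=f["image"][max(p[1]-r,0):p[1]+r,max(p[0]-r,0):p[0]+r]
cv2.imwrite(f'pics/{tag}.png',cv2.resize(c,None,fx=4,fy=4,interpolation=cv2.INTER_CUBIC)[...,::-1])
s=env.state();print(np.round(s['ee_pos'],1),np.round(s['ee_rot'],1),np.round(s['force'],1),s['gripper_width'],s['time_s'])
E
python3 look.py scene 451 -339 20 g1
```

```text
[ 452.1 -339.5    5. ] [-1.799e+02 -1.000e-01 -7.180e+01] [-0.1 -0.9  5.8] 57.97325268165259 2.3
```

View pics/g1.png

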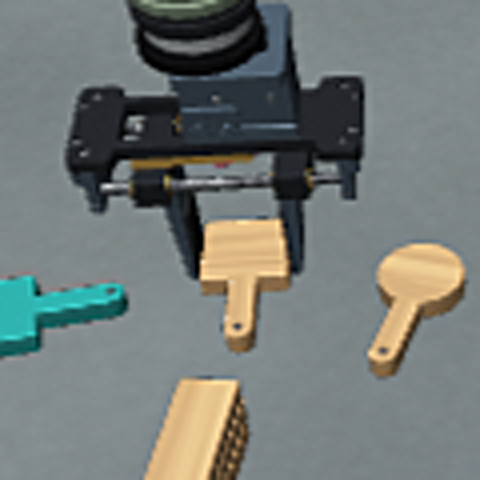

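The jaws hold the square at 58 mm, with the turquoise handle clear at (120,300). I'll lift and carry it to its pile.

```bash
python3 n.py 451 -339 120 -71.8 0.8 30;python3 n.py 631 312.5 120 -88.7 0.8 38
```

```text
[[0.8, [0, 0, -29], [0, 0, 0.0]], [0.8, [0, 0, -58], [0, 0, 0.0]], [0.8, [0, 0, -87], [0, 0, 0.0]], [0.8, [0, 0, -116], [0, 0, 0.0]], [0.8, [0, 0, -116], [0, 0, 0.0]]]
cmd end [ 451.4 -338.8  120.   -71.8]
[[0.8, [-31, -21, 0], [0, 0, 0.02]], [0.8, [-63, -42, 0], [0, 0, 0.03]], [0.8, [-94, -62, 0], [0, 0, 0.05]], [0.8, [-125, -83, 0], [0, 0, 0.07]], [0.8, [-156, -104, 0], [0, 0, 0.08]]]
[[0.8, [-33, -18, 0], [0, 0, 0.02]], [0.8, [-66, -36, 0], [0, 0, 0.03]], [0.8, [-99, -55, 0], [0, 0, 0.05]], [0.8, [-132, -73, 0], [0, 0, 0.07]], [0.8, [-164, -91, 0], [0, 0, 0.08]]]
[[0.8, [-35, -16, 0], [0, 0, 0.02]], [0.8, [-69, -31, 0], [0, 0, 0.04]], [0.8, [-103, -47, 0], [0, 0, 0.05]], [0.8, [-137, -62, 0], [0, 0, 0.07]], [0.8, [-171, -78, 0], [0, 0, 0.09]]]
[[0.8, [-36, -12, 0], [0, 0, 0.01]], [0.8, [-71, -24, 0], [0, 0, 0.03]], [0.8, [-106, -37, 0], [0, 0, 0.05]], [0.8, [-106, -37, 0], [0, 0, 0.05]], [0.8, [-106, -37, 0], [0, 0, 0.05]]]
cmd end [631.2 312.1 120.  -89. ]
```

Request:
drive_tool --series '[[0.8,[0,0,-15],[0,0,0]],[0.8,[0,0,-45],[0,0,0]],[0.8,[0,0,-80],[0,0,0]],[0.8,[0,0,-105],[0,0,0]],[0.8,[0,0,-116],[0,0,0]]]'

```text
time_s: 2.8
ee_pos: [452.3, -339.5, 122.4]
ee_rot: [-179.9, -0.2, -71.8]
force: [0.4, 0.5, -1.4]
gripper_width: 57.9
```

Request:
drive_tool --series '[[0.8,[-31,-21,0],[0,0,0.02]],[0.8,[-63,-42,0],[0,0,0.03]],[0.8,[-94,-62,0],[0,0,0.05]],[0.8,[-125,-83,0],[0,0,0.07]],[0.8,[-156,-104,0],[0,0,0.08]]]'

```text
time_s: 3.3
ee_pos: [500.8, -156.5, 118.9]
ee_rot: [179.9, 0.1, -76.4]
force: [0.6, -0.3, -0.6]
gripper_width: 57.7
```

Request:
drive_tool --series '[[0.8,[-33,-18,0],[0,0,0.02]],[0.8,[-66,-36,0],[0,0,0.03]],[0.8,[-99,-55,0],[0,0,0.05]],[0.8,[-132,-73,0],[0,0,0.07]],[0.8,[-164,-91,0],[0,0,0.08]]]'

```text
time_s: 3.8
ee_pos: [550.6, 24.3, 118.8]
ee_rot: [179.9, 0.0, -81.0]
force: [0.5, -0.1, -0.1]
gripper_width: 57.7
```

Request:
drive_tool --series '[[0.8,[-35,-16,0],[0,0,0.02]],[0.8,[-69,-31,0],[0,0,0.04]],[0.8,[-103,-47,0],[0,0,0.05]],[0.8,[-137,-62,0],[0,0,0.07]],[0.8,[-171,-78,0],[0,0,0.09]]]'

```text
time_s: 4.3
ee_pos: [600.7, 205.1, 118.5]
ee_rot: [179.9, -0.0, -86.2]
force: [0.3, -0.3, -0.6]
gripper_width: 57.9
```

Request:
drive_tool --series '[[0.8,[-36,-12,0],[0,0,0.01]],[0.8,[-71,-24,0],[0,0,0.03]],[0.8,[-106,-37,0],[0,0,0.05]],[0.8,[-106,-37,0],[0,0,0.05]],[0.8,[-106,-37,0],[0,0,0.05]]]'

```text
time_s: 4.8
ee_pos: [630.2, 312.2, 118.1]
ee_rot: [179.8, -0.1, -88.9]
force: [0.3, -0.1, 0.0]
gripper_width: 57.7
```

```bash
python3 look.py scene 631 312 120 g2; python3 - <<'E'
from h import *
f=env.grab_frame("scene");
E
```

```text
[630.2 311.2 118.5] [ 1.798e+02 -1.000e-01 -8.900e+01] [-0.7 -0.3  0.1] 57.80005096419189 4.85
```

View pics/g2.png

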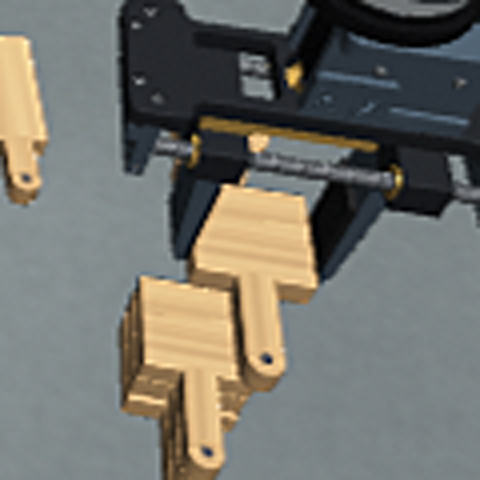

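Held level above the pile. Lowering to cmd z = 55.

Request:
drive_tool --series '[[0.8,[0,0,20],[0,0,0]],[0.8,[0,0,40],[0,0,0]],[0.8,[0,0,52],[0,0,0]],[0.8,[0,0,60],[0,0,0]],[0.8,[0,0,65],[0,0,0]]]'

```text
time_s: 5.4
ee_pos: [631.1, 311.4, 54.5]
ee_rot: [180.0, -0.0, -89.0]
force: [0.7, -0.2, -0.4]
gripper_width: 57.7
```

Request:
drive_tool --series '[[0.8,[0,0,0],[0,0,0]],[0.8,[0,0,0],[0,0,0]],[0.8,[0,0,0],[0,0,0]],[0.8,[0,0,0],[0,0,0]],[0.8,[0,0,0],[0,0,0]]]'

```text
time_s: 5.9
ee_pos: [631.3, 312.2, 55.3]
ee_rot: [-180.0, 0.0, -89.0]
force: [-0.4, -0.2, -1.9]
gripper_width: 57.9
```

```bash
python3 look.py scene 631 312 50 g3
```

```text
[631.2 312.2  55.2] [-180.    0.  -89.] [-0.7 -1.1 -1.6] 57.72899664271946 5.95
```

View pics/g3.png

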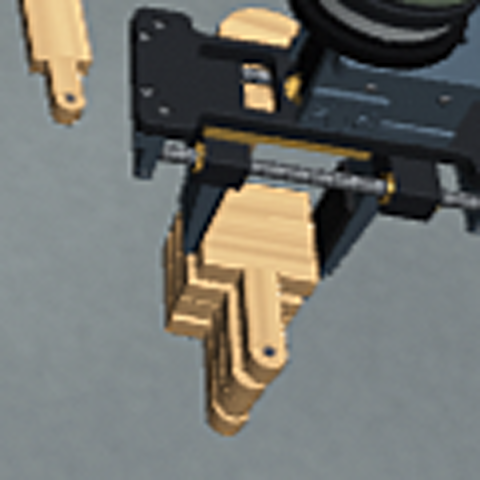

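Aligned with the pile and about 2 mm above it. I'll lower it, then open to 73 mm.

Request:
drive_tool --series '[[0.8,[0,0,1],[0,0,0]],[0.8,[0,0,2],[0,0,0]],[0.8,[0,0,2],[0,0,0]],[0.6,[0,0,2],[0,0,0]],[0.2,[0,0,2],[0,0,0]]]'

```text
time_s: 6.45
ee_pos: [631.2, 312.1, 52.9]
ee_rot: [-180.0, 0.0, -89.0]
force: [0.4, -0.0, 0.8]
gripper_width: 63.1
```

Request:
drive_tool --series '[[0.2,[0,0,0],[0,0,0]],[0.2,[0,0,0],[0,0,0]],[0.2,[0,0,-15],[0,0,0]],[0.2,[0,0,-40],[0,0,0]],[0.2,[0,0,-67],[0,0,0]]]'

```text
time_s: 6.95
ee_pos: [631.0, 312.0, 121.1]
ee_rot: [180.0, -0.0, -89.0]
force: [0.5, -0.2, 0.6]
gripper_width: 73.2
```

```bash
python3 look.py scene 640 312 50 g4
python3 - <<'E'
import json;json.dump([631.2,312.1,120,-89.0],open('cmd.json','w'))
E
python3 n.py 443.5 215.5 110 -81.3 0.2 40; python3 n.py 443.5 215.5 4 -81.3 0.2 30
```

```text
[633.8 313.3 127.3] [-179.5    0.2  -89. ] [ 2.1 -0.   3.7] 73.15264301163215 7.0
[[0.2, [16, 32, 2], [0, 0, -0.02]], [0.2, [31, 63, 3], [0, 0, -0.04]], [0.2, [47, 95, 5], [0, 0, -0.07]], [0.2, [62, 126, 7], [0, 0, -0.09]], [0.2, [78, 158, 8], [0, 0, -0.11]]]
[[0.2, [12, 33, 2], [0, 0, -0.02]], [0.2, [12, 33, 2], [0, 0, -0.02]], [0.2, [12, 33, 2], [0, 0, -0.02]], [0.2, [12, 33, 2], [0, 0, -0.02]], [0.2, [12, 33, 2], [0, 0, -0.02]]]
cmd end [443.4 215.3 110.  -81.6]
[[0.2, [0, 0, 26], [0, 0, -0.0]], [0.2, [0, 0, 53], [0, 0, -0.0]], [0.2, [0, 0, 80], [0, 0, -0.0]], [0.2, [0, 0, 106], [0, 0, -0.0]], [0.2, [0, 0, 106], [0, 0, -0.0]]]
cmd end [443.4 215.3   4.  -81.6]
```

View pics/g4.png

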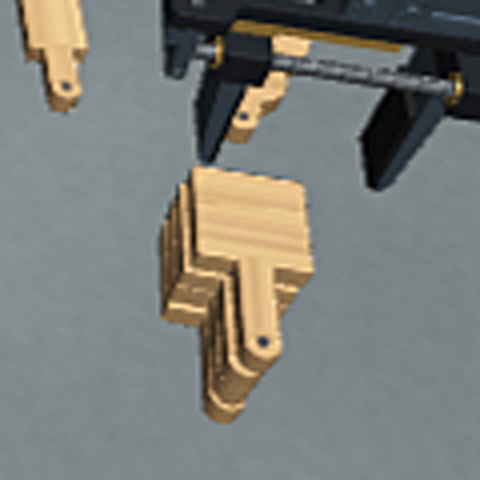

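The square lies flat and squared on its pile. The slim paddle is next.

Request:
drive_tool --series '[[0.2,[16,32,2],[0,0,-0.02]],[0.2,[31,63,3],[0,0,-0.04]],[0.2,[47,95,5],[0,0,-0.07]],[0.2,[62,126,7],[0,0,-0.09]],[0.2,[78,158,8],[0,0,-0.11]]]'

```text
time_s: 7.5
ee_pos: [473.7, 230.8, 112.7]
ee_rot: [-179.9, 0.0, -82.6]
force: [0.2, 0.5, 0.4]
gripper_width: 72.9
```

Request:
drive_tool --series '[[0.2,[12,33,2],[0,0,-0.02]],[0.2,[12,33,2],[0,0,-0.02]],[0.2,[12,33,2],[0,0,-0.02]],[0.2,[12,33,2],[0,0,-0.02]],[0.2,[12,33,2],[0,0,-0.02]]]'

```text
time_s: 8.0
ee_pos: [444.8, 215.8, 110.3]
ee_rot: [-179.9, 0.0, -81.5]
force: [0.2, -0.1, 0.3]
gripper_width: 73.0
```

Request:
drive_tool --series '[[0.2,[0,0,30],[0,0,0]],[0.2,[0,0,60],[0,0,0]],[0.2,[0,0,85],[0,0,0]],[0.2,[0,0,100],[0,0,0]],[0.2,[0,0,106],[0,0,0]]]'

```text
time_s: 8.5
ee_pos: [443.2, 215.1, 2.2]
ee_rot: [179.8, -0.0, -81.5]
force: [-0.0, 0.3, -0.3]
gripper_width: 73.1
```

Request:
drive_tool --series '[[0.2,[0,0,0],[0,0,0]],[0.8,[0,0,0],[0,0,0]],[0.8,[0,0,0],[0,0,0]],[0.8,[0,0,0],[0,0,0]],[0.8,[0,0,0],[0,0,0]]]'

```text
time_s: 9.0
ee_pos: [443.7, 215.3, 4.5]
ee_rot: [-179.9, 0.0, -81.5]
force: [0.3, -0.0, -0.5]
gripper_width: 44.3
```

Request:
drive_tool --series '[[0.8,[0,0,0],[0,0,0]],[0.8,[0,0,0],[0,0,0]],[0.8,[0,0,0],[0,0,0]],[0.8,[0,0,0],[0,0,0]],[0.8,[0,0,0],[0,0,0]]]'

```text
time_s: 9.5
ee_pos: [443.5, 215.1, 4.3]
ee_rot: [-180.0, -0.0, -81.5]
force: [-1.7, -1.1, 5.0]
gripper_width: 35.6
```

```bash
python3 look.py scene 443 215 10 g5
python3 n.py 443.5 215.5 120 -81.6 0.8 30;python3 n.py 639 -289 120 -81.8 0.8 38
```

```text
[443.5 215.1   4.3] [-180.    -0.   -81.5] [-0.9 -0.3  5.3] 35.78120150862655 9.55
[[0.8, [0, 0, -29], [0, 0, 0.0]], [0.8, [0, 0, -58], [0, 0, 0.0]], [0.8, [0, 0, -87], [0, 0, 0.0]], [0.8, [0, 0, -116], [0, 0, 0.0]], [0.8, [0, 0, -116], [0, 0, 0.0]]]
cmd end [443.4 215.3 120.  -81.6]
[[0.8, [35, -8, 0], [0, 0, 0.0]], [0.8, [70, -16, 0], [0, 0, 0.0]], [0.8, [106, -24, 0], [0, 0, 0.0]], [0.8, [141, -32, 0], [0, 0, 0.0]], [0.8, [176, -40, 0], [0, 0, 0.0]]]
[[0.8, [35, -8, 0], [0, 0, 0.0]], [0.8, [70, -16, 0], [0, 0, 0.0]], [0.8, [105, -24, 0], [0, 0, 0.0]], [0.8, [141, -32, 0], [0, 0, 0.0]], [0.8, [176, -40, 0], [0, 0, 0.0]]]
[[0.8, [35, -8, 0], [0, 0, 0.0]], [0.8, [70, -16, 0], [0, 0, 0.0]], [0.8, [105, -23, 0], [0, 0, 0.0]], [0.8, [140, -31, 0], [0, 0, 0.0]], [0.8, [176, -39, 0], [0, 0, 0.0]]]
cmd end [ 638.7 -289.5  120.   -81.6]
```

View pics/g5.png

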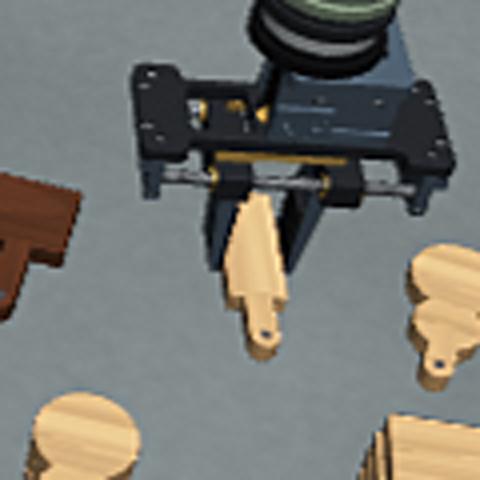

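Slim is held at 36 mm. Lifting and carrying it at z = 120, above all the piles.

Request:
drive_tool --series '[[0.8,[0,0,-15],[0,0,0]],[0.8,[0,0,-45],[0,0,0]],[0.8,[0,0,-80],[0,0,0]],[0.8,[0,0,-105],[0,0,0]],[0.8,[0,0,-116],[0,0,0]]]'

```text
time_s: 10.05
ee_pos: [444.4, 215.7, 121.9]
ee_rot: [-179.8, 0.1, -81.5]
force: [0.2, 0.6, -0.8]
gripper_width: 35.5
```

Request:
drive_tool --series '[[0.8,[35,-8,0],[0,0,0]],[0.8,[70,-16,0],[0,0,0]],[0.8,[106,-24,0],[0,0,0]],[0.8,[141,-32,0],[0,0,0]],[0.8,[176,-40,0],[0,0,0]]]'

```text
time_s: 10.55
ee_pos: [508.4, 45.6, 118.7]
ee_rot: [179.9, 0.0, -81.5]
force: [-0.2, 0.5, -1.0]
gripper_width: 36.0
```

Request:
drive_tool --series '[[0.8,[35,-8,0],[0,0,0]],[0.8,[70,-16,0],[0,0,0]],[0.8,[106,-24,0],[0,0,0]],[0.8,[141,-32,0],[0,0,0]],[0.8,[176,-40,0],[0,0,0]]]'

```text
time_s: 11.05
ee_pos: [574.0, -122.5, 118.4]
ee_rot: [179.9, 0.1, -81.5]
force: [0.2, 0.2, -0.3]
gripper_width: 35.9
```

Request:
drive_tool --series '[[0.8,[35,-8,0],[0,0,0]],[0.8,[75,-16,0],[0,0,0]],[0.8,[115,-24,0],[0,0,0]],[0.8,[150,-32,0],[0,0,0]],[0.8,[176,-39,0],[0,0,0]]]'

```text
time_s: 11.55
ee_pos: [638.6, -291.7, 117.9]
ee_rot: [179.9, 0.1, -81.6]
force: [0.4, 0.5, -0.8]
gripper_width: 35.9
```

Request:
drive_tool --series '[[0.8,[0,0,20],[0,0,0]],[0.8,[0,0,40],[0,0,0]],[0.8,[0,0,52],[0,0,0]],[0.8,[0,0,60],[0,0,0]],[0.8,[0,0,65],[0,0,0]]]'

```text
time_s: 12.05
ee_pos: [638.6, -289.2, 53.9]
ee_rot: [179.9, 0.0, -81.5]
force: [-0.6, 0.4, -0.5]
gripper_width: 36.0
```

Request:
drive_tool --series '[[0.8,[0,0,0],[0,0,0]],[0.8,[0,0,0],[0,0,0]],[0.8,[0,0,0],[0,0,0]],[0.8,[0,0,0],[0,0,0]],[0.8,[0,0,0],[0,0,0]]]'

```text
time_s: 12.55
ee_pos: [639.0, -289.7, 55.5]
ee_rot: [-180.0, -0.0, -81.5]
force: [-0.1, -0.2, -0.5]
gripper_width: 35.7
```

```bash
python3 look.py scene 645 -289 50 g6
```

```text
[ 638.9 -289.6   55.4] [-180.    -0.   -81.5] [-1.2  0.8 -0.7] 35.78120956511798 12.6
```

View pics/g6.png

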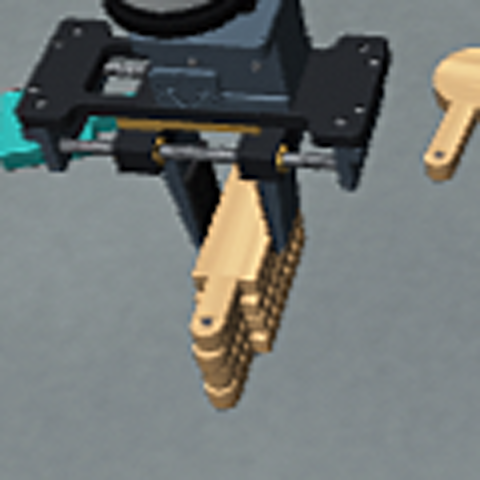

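Aligned and about 3 mm above the pile. Lowering and releasing.

Request:
drive_tool --series '[[0.8,[0,0,1],[0,0,0]],[0.8,[0,0,3],[0,0,0]],[0.8,[0,0,3],[0,0,0]],[0.6,[0,0,3],[0,0,0]],[0.3,[0,0,3],[0,0,0]]]'

```text
time_s: 13.1
ee_pos: [638.8, -289.6, 51.8]
ee_rot: [180.0, -0.0, -81.5]
force: [-0.1, 0.1, -0.1]
gripper_width: 41.9
```

Request:
drive_tool --series '[[0.3,[0,0,0],[0,0,0]],[0.2,[0,0,0],[0,0,0]],[0.2,[0,0,-15],[0,0,0]],[0.2,[0,0,-40],[0,0,0]],[0.2,[0,0,-68],[0,0,0]]]'

```text
time_s: 13.6
ee_pos: [638.6, -289.5, 121.1]
ee_rot: [180.0, 0.0, -81.5]
force: [0.0, -0.3, -0.4]
gripper_width: 72.8
```

```bash
python3 look.py scene 645 -289 50 g7
python3 - <<'E'
import json;json.dump([638.7,-289.5,120,-81.6],open('cmd.json','w'))
E
python3 n.py 446.5 -215.3 110 -90.3 0.2 40; python3 n.py 446.5 -215.3 4 -90.3 0.2 30
```

```text
[ 641.5 -290.8  127.5] [-179.5   -0.3  -81.5] [0.6 0.  3. ] 72.87549118904813 13.65
[[0.2, [-17, 30, 2], [0, 0, 0.03]], [0.2, [-34, 60, 3], [0, 0, 0.05]], [0.2, [-51, 90, 5], [0, 0, 0.08]], [0.2, [-68, 120, 7], [0, 0, 0.1]], [0.2, [-85, 149, 8], [0, 0, 0.13]]]
[[0.2, [-12, 32, 2], [0, 0, 0.02]], [0.2, [-12, 32, 2], [0, 0, 0.02]], [0.2, [-12, 32, 2], [0, 0, 0.02]], [0.2, [-12, 32, 2], [0, 0, 0.02]], [0.2, [-12, 32, 2], [0, 0, 0.02]]]
cmd end [ 446.7 -215.7  110.   -90.2]
[[0.2, [0, 0, 26], [0, 0, 0.0]], [0.2, [0, 0, 53], [0, 0, 0.0]], [0.2, [0, 0, 80], [0, 0, 0.0]], [0.2, [0, 0, 106], [0, 0, 0.0]], [0.2, [0, 0, 106], [0, 0, 0.0]]]
cmd end [ 446.7 -215.7    4.   -90.2]
```

View pics/g7.png

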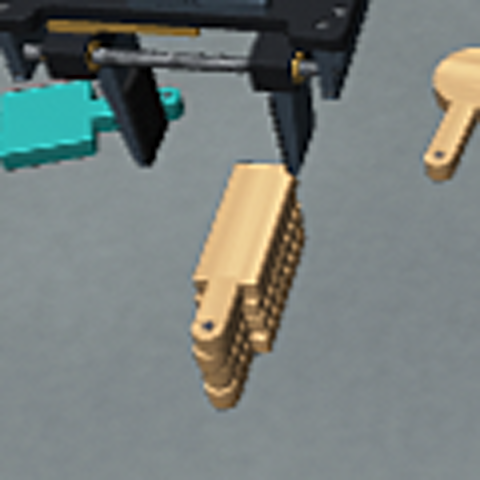

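Slim sits well. Now the round paddle. The dark round at y ≈ -71 is 144 mm away, so it is clear.

Request:
drive_tool --series '[[0.2,[-17,30,2],[0,0,0.03]],[0.2,[-34,60,3],[0,0,0.05]],[0.2,[-51,90,5],[0,0,0.08]],[0.2,[-68,120,7],[0,0,0.1]],[0.2,[-85,149,8],[0,0,0.13]]]'

```text
time_s: 14.15
ee_pos: [477.8, -227.0, 112.8]
ee_rot: [-179.9, -0.0, -89.0]
force: [0.3, -0.9, -0.4]
gripper_width: 72.8
```

Request:
drive_tool --series '[[0.2,[-12,32,2],[0,0,0.02]],[0.2,[-12,32,2],[0,0,0.02]],[0.2,[-12,32,2],[0,0,0.02]],[0.2,[-12,32,2],[0,0,0.02]],[0.2,[-12,32,2],[0,0,0.02]]]'

```text
time_s: 14.65
ee_pos: [448.1, -216.6, 110.3]
ee_rot: [-179.9, -0.0, -90.1]
force: [-0.2, 0.8, 0.8]
gripper_width: 72.7
```

Request:
drive_tool --series '[[0.2,[0,0,30],[0,0,0]],[0.2,[0,0,60],[0,0,0]],[0.2,[0,0,85],[0,0,0]],[0.2,[0,0,100],[0,0,0]],[0.2,[0,0,106],[0,0,0]]]'

```text
time_s: 15.15
ee_pos: [446.6, -215.9, 2.2]
ee_rot: [179.9, 0.1, -90.1]
force: [-0.2, 0.9, -0.2]
gripper_width: 72.7
```

Request:
drive_tool --series '[[0.2,[0,0,0],[0,0,0]],[0.8,[0,0,0],[0,0,0]],[0.8,[0,0,0],[0,0,0]],[0.8,[0,0,0],[0,0,0]],[0.8,[0,0,0],[0,0,0]]]'

```text
time_s: 15.65
ee_pos: [447.5, -216.4, 4.8]
ee_rot: [-179.9, -0.1, -90.1]
force: [0.4, 0.7, 3.9]
gripper_width: 57.3
```

```bash
python3 look.py scene 447 -215 10 g8
python3 n.py 446.7 -215.7 120 -90.2 0.8 30;python3 n.py 622 -88.5 120 -85.6 0.8 38
```

```text
[ 447.5 -216.4    4.8] [-1.799e+02 -1.000e-01 -9.010e+01] [ 1.2 -0.2  4.4] 56.92669496651844 15.7
[[0.8, [0, 0, -29], [0, 0, 0.0]], [0.8, [0, 0, -58], [0, 0, 0.0]], [0.8, [0, 0, -87], [0, 0, 0.0]], [0.8, [0, 0, -116], [0, 0, 0.0]], [0.8, [0, 0, -116], [0, 0, 0.0]]]
cmd end [ 446.7 -215.7  120.   -90.2]
[[0.8, [-21, -29, 0], [0, 0, -0.01]], [0.8, [-43, -58, 0], [0, 0, -0.03]], [0.8, [-64, -87, 0], [0, 0, -0.04]], [0.8, [-85, -117, 0], [0, 0, -0.05]], [0.8, [-107, -146, 0], [0, 0, -0.07]]]
[[0.8, [-19, -30, 0], [0, 0, -0.01]], [0.8, [-19, -30, 0], [0, 0, -0.01]], [0.8, [-19, -30, 0], [0, 0, -0.01]], [0.8, [-19, -30, 0], [0, 0, -0.01]], [0.8, [-19, -30, 0], [0, 0, -0.01]]]
cmd end [621.7 -88.3 120.  -85.6]
```

View pics/g8.png

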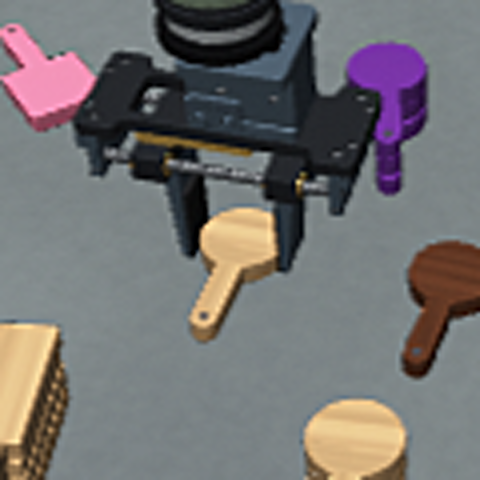

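Held at 57 mm. Carrying.

Request:
drive_tool --series '[[0.8,[0,0,-15],[0,0,0]],[0.8,[0,0,-45],[0,0,0]],[0.8,[0,0,-80],[0,0,0]],[0.8,[0,0,-105],[0,0,0]],[0.8,[0,0,-116],[0,0,0]]]'

```text
time_s: 16.2
ee_pos: [447.7, -216.5, 122.3]
ee_rot: [-179.8, -0.1, -90.1]
force: [0.7, -0.8, -0.0]
gripper_width: 57.1
```

Request:
drive_tool --series '[[0.8,[-21,-29,0],[0,0,-0.01]],[0.8,[-43,-58,0],[0,0,-0.03]],[0.8,[-64,-87,0],[0,0,-0.04]],[0.8,[-85,-117,0],[0,0,-0.05]],[0.8,[-107,-146,0],[0,0,-0.07]]]'

```text
time_s: 16.7
ee_pos: [593.3, -108.3, 118.7]
ee_rot: [179.9, 0.0, -86.1]
force: [1.1, -0.1, 0.6]
gripper_width: 56.9
```

Request:
drive_tool --series '[[0.8,[-12,-18,0],[0,0,-0.01]],[0.8,[-19,-30,0],[0,0,-0.01]],[0.8,[-19,-30,0],[0,0,-0.01]],[0.8,[-19,-30,0],[0,0,-0.01]],[0.8,[-19,-30,0],[0,0,-0.01]]]'

```text
time_s: 17.2
ee_pos: [620.4, -89.2, 119.7]
ee_rot: [179.9, -0.0, -85.6]
force: [-0.4, 0.0, -0.3]
gripper_width: 57.0
```

Request:
drive_tool --series '[[0.8,[0,0,20],[0,0,0]],[0.8,[0,0,40],[0,0,0]],[0.8,[0,0,52],[0,0,0]],[0.8,[0,0,60],[0,0,0]],[0.8,[0,0,65],[0,0,0]]]'

```text
time_s: 17.7
ee_pos: [621.3, -88.7, 54.6]
ee_rot: [180.0, -0.0, -85.6]
force: [0.0, -1.1, -0.2]
gripper_width: 57.1
```

Request:
drive_tool --series '[[0.8,[0,0,0],[0,0,0]],[0.8,[0,0,0],[0,0,0]],[0.8,[0,0,0],[0,0,0]],[0.8,[0,0,0],[0,0,0]],[0.8,[0,0,0],[0,0,0]]]'

```text
time_s: 18.2
ee_pos: [621.8, -88.3, 55.3]
ee_rot: [-180.0, -0.0, -85.5]
force: [0.5, 0.1, -0.8]
gripper_width: 57.3
```

```bash
python3 look.py scene 630 -88 50 g9
```

```text
[621.7 -88.3  55.2] [-180.    -0.   -85.5] [-0.3  0.7 -1. ] 57.24900799823466 18.25
```

View pics/g9.png

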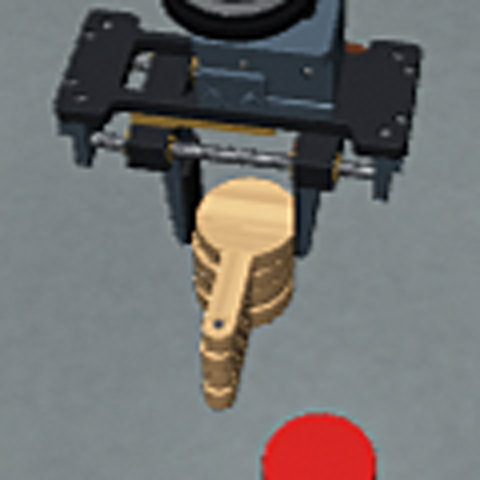

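Lined up, so I'll lower and release.

Request:
drive_tool --series '[[0.8,[0,0,1],[0,0,0]],[0.8,[0,0,2],[0,0,0]],[0.8,[0,0,2],[0,0,0]],[0.6,[0,0,2],[0,0,0]],[0.2,[0,0,2],[0,0,0]]]'

```text
time_s: 18.75
ee_pos: [621.6, -88.3, 52.9]
ee_rot: [180.0, -0.0, -85.5]
force: [0.7, 0.2, -0.8]
gripper_width: 62.6
```

Request:
drive_tool --series '[[0.2,[0,0,0],[0,0,0]],[0.2,[0,0,0],[0,0,0]],[0.2,[0,0,-15],[0,0,0]],[0.2,[0,0,-40],[0,0,0]],[0.2,[0,0,-67],[0,0,0]]]'

```text
time_s: 19.25
ee_pos: [621.0, -88.3, 120.0]
ee_rot: [179.9, 0.0, -85.5]
force: [-0.7, -0.4, 0.9]
gripper_width: 73.0
```

```bash
python3 look.py scene 630 -88 50 g10
python3 - <<'E'
import json;json.dump([621.7,-88.3,120,-85.6],open('cmd.json','w'))
E
python3 n.py 444 347 110 -97 0.2 40; python3 n.py 444 347 4 -97 0.2 30
```

```text
[624.2 -88.8 125.5] [-1.795e+02 -1.000e-01 -8.550e+01] [ 1.2 -0.1  3.2] 72.84590842618651 19.3
[[0.2, [-37, 12, 1], [0, 0, 0.02]], [0.2, [-75, 24, 2], [0, 0, 0.03]], [0.2, [-112, 36, 2], [0, 0, 0.05]], [0.2, [-149, 48, 3], [0, 0, 0.07]], [0.2, [-187, 60, 4], [0, 0, 0.08]]]
[[0.2, [-36, 15, 1], [0, 0, 0.02]], [0.2, [-72, 30, 2], [0, 0, 0.04]], [0.2, [-108, 45, 3], [0, 0, 0.05]], [0.2, [-144, 60, 4], [0, 0, 0.07]], [0.2, [-181, 74, 4], [0, 0, 0.09]]]
[[0.2, [-34, 19, 1], [0, 0, 0.01]], [0.2, [-69, 37, 2], [0, 0, 0.03]], [0.2, [-69, 37, 2], [0, 0, 0.03]], [0.2, [-69, 37, 2], [0, 0, 0.03]], [0.2, [-69, 37, 2], [0, 0, 0.03]]]
cmd end [443.7 346.9 110.  -97.1]
[[0.2, [0, 0, 26], [0, 0, -0.0]], [0.2, [0, 0, 53], [0, 0, -0.0]], [0.2, [0, 0, 80], [0, 0, -0.0]], [0.2, [0, 0, 106], [0, 0, -0.0]], [0.2, [0, 0, 106], [0, 0, -0.0]]]
cmd end [443.7 346.9   4.  -97.1]
```

View pics/g10.png

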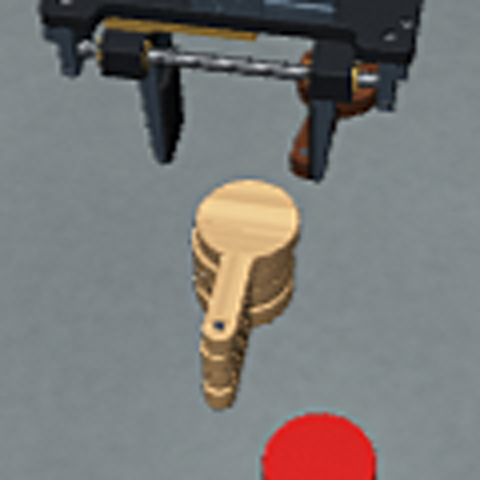

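Round is down and squared up. Last is the gourd. Its head is round, so I grip it with the tool yaw 5° off to stay clear of joint 6's limit.

Request:
drive_tool --series '[[0.2,[-37,12,1],[0,0,0.02]],[0.2,[-75,24,2],[0,0,0.03]],[0.2,[-112,36,2],[0,0,0.05]],[0.2,[-149,48,3],[0,0,0.07]],[0.2,[-187,60,4],[0,0,0.08]]]'

```text
time_s: 19.8
ee_pos: [546.6, 94.6, 115.9]
ee_rot: [-180.0, 0.0, -90.2]
force: [0.3, 0.6, 0.4]
gripper_width: 72.8
```

Request:
drive_tool --series '[[0.2,[-36,15,1],[0,0,0.02]],[0.2,[-72,30,2],[0,0,0.04]],[0.2,[-108,45,3],[0,0,0.05]],[0.2,[-144,60,4],[0,0,0.07]],[0.2,[-181,74,4],[0,0,0.09]]]'

```text
time_s: 20.3
ee_pos: [472.7, 275.8, 111.8]
ee_rot: [-180.0, -0.0, -95.3]
force: [0.6, 0.3, 1.1]
gripper_width: 73.2
```

Request:
drive_tool --series '[[0.2,[-34,19,1],[0,0,0.01]],[0.2,[-69,37,2],[0,0,0.03]],[0.2,[-69,37,2],[0,0,0.03]],[0.2,[-69,37,2],[0,0,0.03]],[0.2,[-69,37,2],[0,0,0.03]]]'

```text
time_s: 20.8
ee_pos: [443.4, 345.8, 109.8]
ee_rot: [-180.0, -0.0, -97.0]
force: [-0.6, -0.3, -0.8]
gripper_width: 72.8
```

Request:
drive_tool --series '[[0.2,[0,0,30],[0,0,0]],[0.2,[0,0,60],[0,0,0]],[0.2,[0,0,85],[0,0,0]],[0.2,[0,0,100],[0,0,0]],[0.2,[0,0,106],[0,0,0]]]'

```text
time_s: 21.3
ee_pos: [442.9, 344.7, 2.3]
ee_rot: [179.9, -0.1, -97.1]
force: [0.5, -0.2, 0.1]
gripper_width: 73.0
```

Request:
drive_tool --series '[[0.2,[0,0,0],[0,0,0]],[0.8,[0,0,0],[0,0,0]],[0.8,[0,0,0],[0,0,0]],[0.8,[0,0,0],[0,0,0]],[0.8,[0,0,0],[0,0,0]]]'

```text
time_s: 21.8
ee_pos: [443.8, 346.9, 4.9]
ee_rot: [-179.9, 0.1, -97.0]
force: [0.4, -2.4, 4.3]
gripper_width: 57.1
```

```bash
python3 look.py scene 444 347 10 g11
python3 n.py 443.7 346.9 120 -97.1 0.8 30;python3 n.py 642 129.5 120 -88.6 0.8 38
```

```text
[443.8 346.9   4.9] [-1.799e+02  1.000e-01 -9.700e+01] [ 1.1 -1.3  5.5] 57.187520490514714 21.85
[[0.8, [0, 0, -29], [0, 0, 0.0]], [0.8, [0, 0, -58], [0, 0, 0.0]], [0.8, [0, 0, -87], [0, 0, 0.0]], [0.8, [0, 0, -116], [0, 0, 0.0]], [0.8, [0, 0, -116], [0, 0, 0.0]]]
cmd end [443.7 346.9 120.  -97.1]
[[0.8, [24, -28, 0], [0, 0, -0.02]], [0.8, [48, -56, 0], [0, 0, -0.04]], [0.8, [72, -84, 0], [0, 0, -0.06]], [0.8, [96, -112, 0], [0, 0, -0.07]], [0.8, [120, -140, 0], [0, 0, -0.09]]]
[[0.8, [26, -25, 0], [0, 0, -0.02]], [0.8, [52, -51, 0], [0, 0, -0.04]], [0.8, [79, -77, 0], [0, 0, -0.06]], [0.8, [79, -77, 0], [0, 0, -0.06]], [0.8, [79, -77, 0], [0, 0, -0.06]]]
cmd end [642.2 129.1 120.  -88.5]
```

View pics/g11.png

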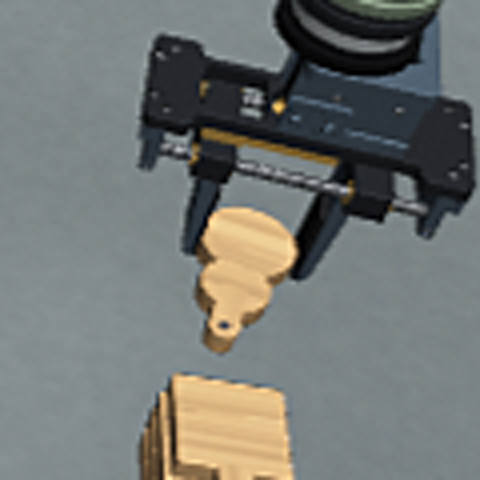

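Request:
drive_tool --series '[[0.8,[0,0,-15],[0,0,0]],[0.8,[0,0,-45],[0,0,0]],[0.8,[0,0,-80],[0,0,0]],[0.8,[0,0,-105],[0,0,0]],[0.8,[0,0,-116],[0,0,0]]]'

```text
time_s: 22.35
ee_pos: [444.0, 347.6, 122.4]
ee_rot: [-179.8, 0.2, -97.0]
force: [1.0, -0.6, -0.9]
gripper_width: 57.5
```

Request:
drive_tool --series '[[0.8,[24,-28,0],[0,0,-0.02]],[0.8,[48,-56,0],[0,0,-0.04]],[0.8,[72,-84,0],[0,0,-0.06]],[0.8,[96,-112,0],[0,0,-0.07]],[0.8,[120,-140,0],[0,0,-0.09]]]'

```text
time_s: 22.85
ee_pos: [567.6, 209.3, 118.7]
ee_rot: [179.9, -0.0, -91.8]
force: [0.4, -0.2, -1.5]
gripper_width: 57.0
```

Request:
drive_tool --series '[[0.8,[26,-25,0],[0,0,-0.02]],[0.8,[52,-51,0],[0,0,-0.04]],[0.8,[79,-77,0],[0,0,-0.06]],[0.8,[79,-77,0],[0,0,-0.06]],[0.8,[79,-77,0],[0,0,-0.06]]]'

```text
time_s: 23.35
ee_pos: [641.3, 128.5, 118.4]
ee_rot: [179.8, 0.0, -88.5]
force: [-0.4, -1.0, -0.7]
gripper_width: 57.4
```

Request:
drive_tool --series '[[0.8,[0,0,20],[0,0,0]],[0.8,[0,0,40],[0,0,0]],[0.8,[0,0,52],[0,0,0]],[0.8,[0,0,60],[0,0,0]],[0.8,[0,0,65],[0,0,0]]]'

```text
time_s: 23.85
ee_pos: [641.4, 129.7, 54.3]
ee_rot: [180.0, -0.0, -88.4]
force: [0.8, 0.7, -0.1]
gripper_width: 57.1
```

Request:
drive_tool --series '[[0.8,[0,0,0],[0,0,0]],[0.8,[0,0,0],[0,0,0]],[0.8,[0,0,0],[0,0,0]],[0.8,[0,0,0],[0,0,0]],[0.8,[0,0,0],[0,0,0]]]'

```text
time_s: 24.35
ee_pos: [642.1, 129.0, 55.3]
ee_rot: [-180.0, 0.0, -88.4]
force: [-1.0, 0.2, -0.7]
gripper_width: 57.0
```

```bash
python3 look.py scene 650 129 50 g12
```

```text
[642.  129.   55.2] [-180.     0.   -88.4] [-0.2  0.3 -0.8] 57.27269782764181 24.4
```

View pics/g12.png

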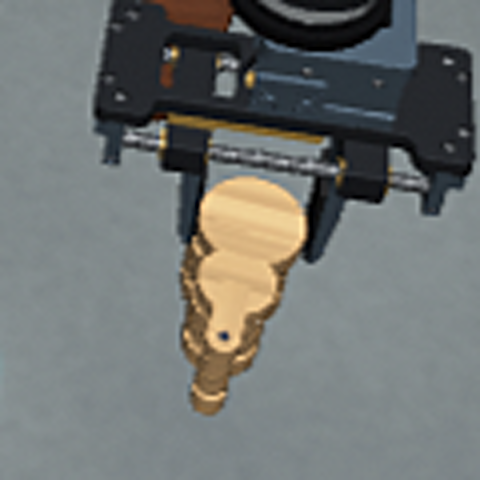

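Request:
drive_tool --series '[[0.8,[0,0,1],[0,0,0]],[0.8,[0,0,2],[0,0,0]],[0.8,[0,0,2],[0,0,0]],[0.6,[0,0,2],[0,0,0]],[0.2,[0,0,2],[0,0,0]]]'

```text
time_s: 24.9
ee_pos: [642.0, 129.1, 53.0]
ee_rot: [-180.0, -0.0, -88.4]
force: [-0.6, -0.4, 0.8]
gripper_width: 62.8
```

Request:
drive_tool --series '[[0.2,[0,0,0],[0,0,0]],[0.2,[0,0,0],[0,0,0]],[0.2,[0,0,-15],[0,0,0]],[0.2,[0,0,-45],[0,0,0]],[0.2,[0,0,-80],[0,0,0]]]'

```text
time_s: 25.4
ee_pos: [641.0, 128.9, 132.4]
ee_rot: [179.8, -0.0, -88.4]
force: [0.1, 0.3, 0.4]
gripper_width: 72.7
```

Request:
drive_tool --series '[[0.2,[0,40,-15],[0,0,0]],[0.2,[0,80,-30],[0,0,0]],[0.2,[0,120,-45],[0,0,0]],[0.2,[0,160,-60],[0,0,0]],[0.2,[0,200,-75],[0,0,0]]]'

```text
time_s: 25.9
ee_pos: [440.3, 123.4, 208.4]
ee_rot: [-180.0, 0.0, -88.4]
force: [0.5, 0.4, 0.2]
gripper_width: 72.8
```

Request:
drive_tool --series '[[0.2,[0,30,0],[0,0,0]],[0.2,[0,60,0],[0,0,0]],[0.2,[0,90,0],[0,0,0]],[0.2,[0,120,0],[0,0,0]],[0.2,[0,120,0],[0,0,0]]]'

```text
time_s: 26.4
ee_pos: [318.5, 119.7, 207.8]
ee_rot: [179.9, -0.0, -88.3]
force: [0.6, -0.7, -0.1]
gripper_width: 73.1
```

```bash
python3 - <<'E'
from h import *
np.set_printoptions(precision=1,suppress=True)
f=env.grab_frame("top"); g=env.grab_frame("scene")
cv2.imwrite('pics/tF.png',f["image"][...,::-1]); 
cv2.imwrite('pics/sF.png',cv2.resize(g["image"],None,fx=2,fy=2,interpolation=cv2.INTER_CUBIC)[280:660,280:1060][...,::-1])
def bright(im):
    h=cv2.cvtColor(im,cv2.COLOR_RGB2HSV).astype(int)
    return cv2.morphologyEx(((h[...,0]>8)&(h[...,0]<28)&(h[...,1]>60)&(h[...,2]>150)).astype(np.uint8),cv2.MORPH_OPEN,np.ones((11,11)))
T=dict(square=(631,312.5,1.3),slim=(639,-289,8.2),round=(622,-88.5,4.5),gourd=(642,129.5,-3.5))
for n,(x,y,a) in T.items():
    fr=S[n][4]; r=measure(f,np.array([x,y]),64,0,fr,bright); L=85+fr
    yw=np.radians(r['yaw']); c=r['c']+(L-r['len'])/2*np.array([np.cos(yw),np.sin(yw)])
    print(n,c,'target',x,y,'yaw %.1f (%.1f) len %.0f wid %.0f'%(r['yaw'],a,r['len'],r['wid']))
for n,uv in(('darksq',(281,220)),('darkrd',(329,218))):
    r=measure(f,onto(f,[uv],16)[0],16,16,29,dark); print(n,r['c'],r['yaw'])
s=env.state();print(s['time_s'],s['ee_pos'],s['gripper_width'])
E
```

```text
square [629.8 315. ] target 631 312.5 yaw 0.6 (1.3) len 107 wid 58
slim [ 639.2 -286.4] target 639 -289 yaw 8.4 (8.2) len 126 wid 36
round [621.5 -85.9] target 622 -88.5 yaw 3.7 (4.5) len 107 wid 58
gourd [644.3 132. ] target 642 129.5 yaw -5.7 (-3.5) len 109 wid 58
darksq [448.6  78.5] -6.3541139782631495
darkrd [446.5 -70.8] -4.4812456815569846
26.5 [322.3 120.3 208.4] 73.01861457407158
```

View pics/tF.png

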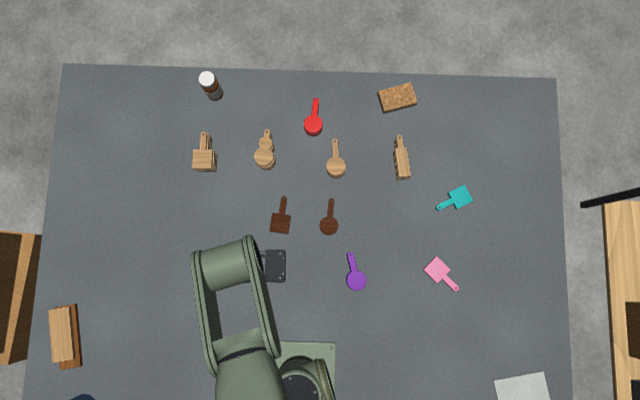

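View pics/sF.png

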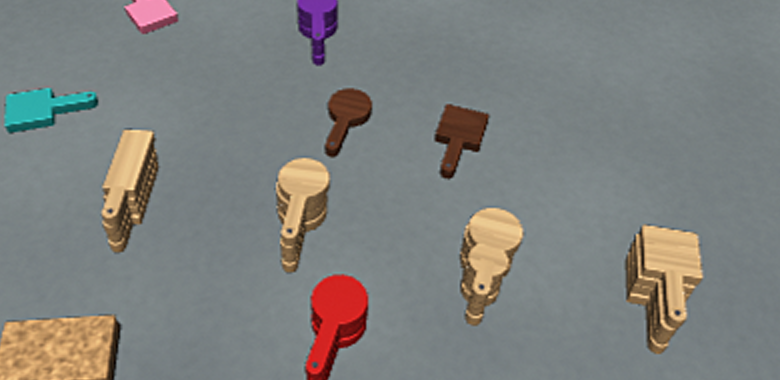

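The top view puts every paddle within about 4 mm and 2.5° of its pile, and the scene view agrees: all lie flat, heads over heads. The dark paddles haven't moved and the arm is clear, so I'm handing in.

```bash
python3 -c "
from workcell import env
print(env.job_done())"
```

```text
the job is handed in; nothing more can be done
None
```

All four pale paddles (square, slim, round, gourd) now lie flat on their own piles, heads and handles lined up. I handed in at about 26.5 s of the 102 s; no verdict comes back.

My last top-view check measured each paddle against its pile as measured at the start:

| Paddle | Head centre offset (mm) | Yaw difference (°) |
|---|---|---|
| Square | about 3 | 0.7 |
| Slim | about 3 | 0.2 |
| Round | about 3 | 0.8 |
| Gourd | about 3.5 | 2.2 |

- **Limits:** the allowed offset is 12 mm along and across the handle, and the allowed yaw difference is 0.2 rad (11.5°).
- **Flatness:** I judged this by eye in the scene view; I did not measure height or tilt.
- **Left alone:** both dark paddles measured within 0.1 mm of where they started, and in the pictures the look-alikes lie where they were.
- **Forces:** wrist-force readings at the end of each move stayed below about 6 N. At hand-in the gripper was clear of everything.
- **Disagreements:** all four paddles read about 2.5 mm towards +y of their piles, most likely a small offset between camera calibration and tool. My first pile measurement trimmed too much off the tops, so I repeated it with a tighter mask before moving.

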